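Level the glass shelf with a spirit level and keep it pressed

ROBOT

A 7-joint arm with a two-finger parallel gripper is mounted at the origin on the work surface. World frame = base frame: x ahead of the robot, y to its left, z up, the work surface at z = 0. Lengths are in m, angles in rad, forces in N, time in s.
With the tool pointing down it reaches from about 0.4 to 0.85 m from the base axis. Payload 6.9 kg.
Tool frame: the origin (TCP) lies at the centre of the arm's flange, where the gripper is bolted on; the fingertips stand 173 mm ahead of it and the grasp point (between the pads) lies 155 mm ahead of it; z points along the fingers, y is the line along which they close (so a half turn about z gives the same grasp; the last joint's range is limited). The gripper opens to 85 mm and grips with 20 to 120 N. Pads are 22 mm wide; open, the fingers measure 114 mm over their backs; the gripper's body (76 mm by 85 mm) begins 54 mm behind the grasp point. The pads swing forward as they close: fully open they stand 13 mm farther back than shut.
Start: joints at [1.405, 0.507, -0.238, 1.5, 0.126, 1.149, -0.155], TCP at [0.167, -0.602, 0.405] pointing down, gripper open.
Joint ranges: [-3.08, 3.08], [-0.24, 2.05], [-1.43, 1.35], [0, 2.5], [-1.52, 4.66], [0.17, 1.96], [-2.89, 2.89]. Speed limits (rad/s): [2.39, 2.39, 3.14, 3.14, 3.14, 3.14, 3.14].

INTERFACE

Orientations are given as a unit quaternion [w, x, y, z].
In Python, from cell import r gives the robot as it stands.
- The arm moves only by the shell command python3 -m jog 'ROWS'. ROWS is JSON, a list of rows, each an object with "delta_pos": the shift along the tool's x, y, z as a fraction of full scale, a list of three; "delta_rot": the turn, a rotation vector about the tool's x, y, z as a fraction of full scale, a list of three; "hand": the closure, from 0 (fully open) to 1 (shut). A call has 1 to 10 rows; each row is the pose to reach, as a shift and turn from the pose commanded when the call began, along the tool's axes at that moment; what a row does not reach only later rows make up. Full scale, the value 1, is 0.5 m for a shift and 90 degrees for a turn. A row lasts 1/8 s, in which the tool goes at most 62.5 mm and 10.7 degrees, less where a joint would pass 70% of its speed; a pose out of reach is approached as far as the arm can. A call with a number of a shift or a turn outside -1 to 1 is refused whole. A call with a gripper value outside its range is refused whole. The fingers move at their own pace and stop on an object; the grip force is fixed at half the most. Time passes only in rows, so rows that repeat a pose let the fingers close. It gives the time, the measured TCP pose, the force, the opening and the grip force at its end, in the units of the state.
- r.get_obs(): the state, without advancing time (a new reading comes with each control period).
- r.grab_frame(name): name is "scene" or "top" or "wrist"; returns (picture, depth): 420x560x3 uint8, blue, green, red; 420x560 float32, m along the optical axis (not along the pixel's ray), 0 where there is no reading.
- r.calibration(name): a dict with "mtx" (3x3 intrinsics, pixels), "k1" (the pictures are not rectified: a ray, as slopes to the right and down, at radius r is drawn at 1 + k1 r^2 times it, then the intrinsics apply), "xyz" and "orientation" of the camera in the world; the wrist camera has in their place "tool_from_camera" (4x4, takes a point from camera to tool coordinates, whose origin is the TCP and whose axes are the flange's). Camera axes: x right, y up, looking along -z (the intrinsics and any distortion apply to the point x, -y, -z); pixel columns grow to the right and rows downward; lengths in m; the calibration is good to about 2 mm. A picture is of the moment at which its call begins: read the wrist's pose just before it. calibration takes no time and is no camera call.
- r.sign_off(): hands the job in; it is judged then, once.
The state is a dict: "time": time; "q": joint angles; "qd": joint speeds; "effort": joint torques, N m; "position": TCP position; "tool_rot": TCP orientation; "contact_force": force on the tool from outside, world axes, zero at the start; "wrist_torque": the same for the moment, N m; "grip_width": finger opening in m; "finger_force": force on a finger pad.
Only numpy, scipy, OpenCV 4.12 (cv2) and the standard library are available. Lean on these libraries where they do the work, as an engineer would, in place of code of your own. Each camera call takes 0.05 s, during which the arm holds its last target. There are 200 camera calls.

TASK

The low glass shelf on the TV bench is out of level. Set the spirit level down on the middle of the glass, lying along the shelf towards the black levelling knob, and let go of it; then turn the knob until the bubble sits between the two black lines, and finally press the spirit level gently but definitely down flat on the glass from above and finish still pressing it, with the bubble still between its lines. Leave the dish, the tin and the two dice alone.

Things in the scene. Friction and masses are not known exactly. Their poses are not given: they have to be found in the camera images.
- level: Loose aluminium spirit level, 200 x 24 x 40 mm (x long, y wide, z high), 0.2 to 0.4 kg, black end caps; grip it across the 24 mm. Origin at the centre of its underside. An yellow-green tube lies in a gap in the middle of its top, |x| under 30 mm; beside it, |x| 30 to 100 mm, the top is a solid flat block 40 mm above the underside: press there, close to the gap.
- bubble (a joint): Where the white bubble (14 mm long) stands in the yellow-green tube of the spirit level, in m along the level's own x axis: 0 = midway between the two black lines (22 mm apart), range +-0.022. It runs to the higher end, about 0.8 mm per mrad of tilt, and needs about 1.5 s to come to rest.
- shelf: The tilting glass shelf: clear pane 180 x 300 x 8 mm, top about 60 mm above the bench. Origin on its hinge line at the end with two fixed feet; y runs along the shelf to the levelling foot, x across, z up. It tilts only about its x axis, foot end low by 10 to 25 mrad at the start, and stays where the foot puts it.
- glass_mid (a point): Centre of the top face of the glass, axes as of the shelf. The spirit level goes here, its x (either way round) along the shelf's y.
- foot_grip (a point): On the upright axis, mid height, of the black ribbed round levelling knob: 40 mm across, 24 mm high, top 94 mm above the bench, 35 mm past the glass edge; its height is fixed. Clockwise from above raises this end, about 15 mrad per rad (12 mm of bubble travel); takes about 0.15 N m, stays where left. Starts 0.75 to 1.5 rad short of level.
- dish: Bystander: white ceramic incense dish, 90 mm across, 25 mm high, on the bench beyond the shelf. Origin at the centre of its underside.
- tin: Bystander: round steel tin for bottle caps, 70 mm across, 45 mm high, on the bench. Origin at the centre of its underside.
- die_a: Bystander: white plastic die, 16 mm, on the glass in the far corner at the fixed-feet end. Origin at the centre of its underside.
- die_b: Bystander: the second white die, 16 mm, close to the first. Origin at the centre of its underside.
Mind the look-alikes: they are no part of the job. What is meant by the level is not brown, and is the smaller of those in its own colour.

How it is judged:
By the outcome, as a careful person would: the job done as asked, in the order asked, and still so for the second after the job is handed in, while the arm keeps its last pose, push and grip.
It also fails if it takes over 58 s, if anything falls off the work surface, if the arm or the gripper's body presses on something with over 40 N, if the wrist force passes 120 N, or if a joint passes its speed limit or range.

## Working session

There is one attempt and no reset: what is moved stays moved. The work goes in short steps, Python scripts to look and compute and a shell command to move; the robot and the scene stay as the last step left them, time stands still between calls to the robot, and variables do not carry over. Pictures are saved under pics/ and viewed, at most 10 in all, crops included, and the job is handed in when it is done.

```bash
mkdir -p pics; cat > h.py <<'E'
import numpy as np,cv2
from scipy.spatial.transform import Rotation as R
from cell import r
def rot(q): return R.from_quat([q[1],q[2],q[3],q[0]]).as_matrix()
def grab(n):
    o=r.get_obs(); im,d=r.grab_frame(n); c=r.calibration(n)
    if n=="wrist":
        T=np.eye(4);T[:3,:3]=rot(o["tool_rot"]);T[:3,3]=o["position"];T=T@np.array(c["tool_from_camera"])
    else:
        T=np.eye(4);T[:3,:3]=rot(c["orientation"]);T[:3,3]=c["xyz"]
    np.savez("last_%s.npz"%n,im=im,d=d,T=T,K=c["mtx"],k1=c["k1"])
    return im
def world(n,u,v,z=None):
    """pixel -> world, with depth, or on plane z"""
    f=np.load("last_%s.npz"%n);K=f["K"];T=f["T"];k1=float(f["k1"])
    a=np.array([(u-K[0,2])/K[0,0],(v-K[1,2])/K[1,1]]);s=a.copy()
    for _ in range(20): s=a/(1+k1*(s@s))
    ray=T[:3,:3]@np.array([s[0],-s[1],-1.])
    if z is None:
        d=np.median(f["d"][int(v)-1:int(v)+2,int(u)-1:int(u)+2])
    else: d=(z-T[2,3])/ray[2]
    return T[:3,3]+d*ray
def delta(target_p,yaw=None):
    o=r.get_obs();M=rot(o["tool_rot"])
    print("dpos frac",np.round(M.T@(np.array(target_p)-o["position"])/0.5,4))
    if yaw is not None: # desired yaw of tool y axis, pointing down
        y=np.array([np.cos(yaw),np.sin(yaw),0]);
        if y@M[:,1]<0:y=-y
        z=np.array([0,0,-1.]);x=np.cross(y,z);G=np.c_[x,y,z]
        print("drot frac",np.round(R.from_matrix(M.T@G).as_rotvec()/(np.pi/2),4))
E
python3 - <<'E'
from h import *
for n in("scene","top"):
    im=grab(n); cv2.imwrite(f"pics/{n}0.png",cv2.resize(im,(800,600),interpolation=cv2.INTER_CUBIC))
o=r.get_obs();print(o);print(rot(o["tool_rot"]).round(3))
E
```

```text
{'time': 0.1, 'q': array([ 1.40551789,  0.50822894, -0.23752386,  1.50104547,  0.12568636,
        1.14893713, -0.15482685]), 'qd': array([-1.80639648e-04, -2.06115223e-03,  3.70763281e-04, -2.67051671e-03,
        6.58257437e-05, -1.07489103e-03,  4.69545466e-04]), 'effort': array([-5.34622974e-03, -6.21825027e+01, -2.19446540e+00, -2.50202304e+01,
        1.26271939e-02,  7.81158102e-03, -4.50483947e-05]), 'position': array([ 0.16705831, -0.60206493,  0.4039272 ]), 'tool_rot': array([-8.06615314e-04,  9.90850292e-01,  1.34963078e-01, -1.25104492e-04]), 'contact_force': array([-0.97728698,  0.58101748, -0.13791428]), 'wrist_torque': array([-0.00387118, -0.01225436, -0.08826511]), 'finger_force': 0.0, 'grip_width': 0.0854376202686856}
[[ 0.964  0.267 -0.   ]
 [ 0.267 -0.964  0.002]
 [-0.    -0.002 -1.   ]]
```

View pics/top0.png

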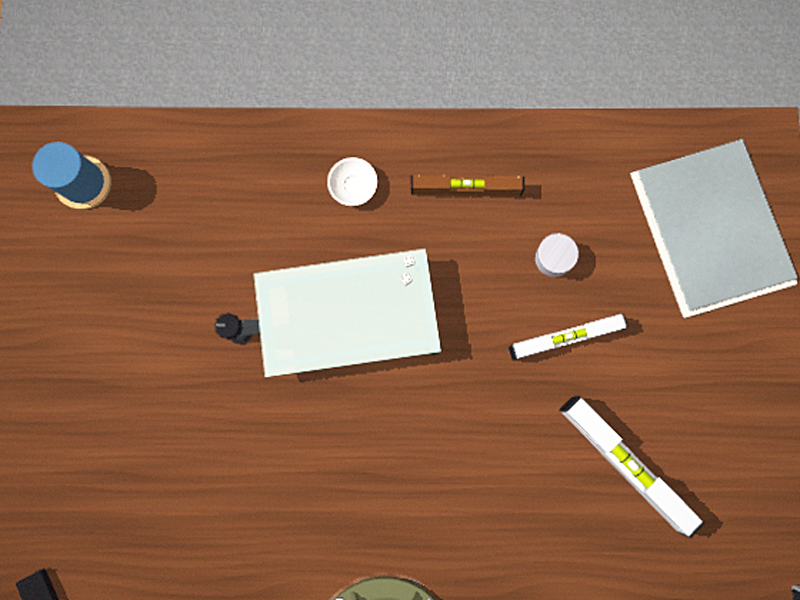

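View pics/scene0.png

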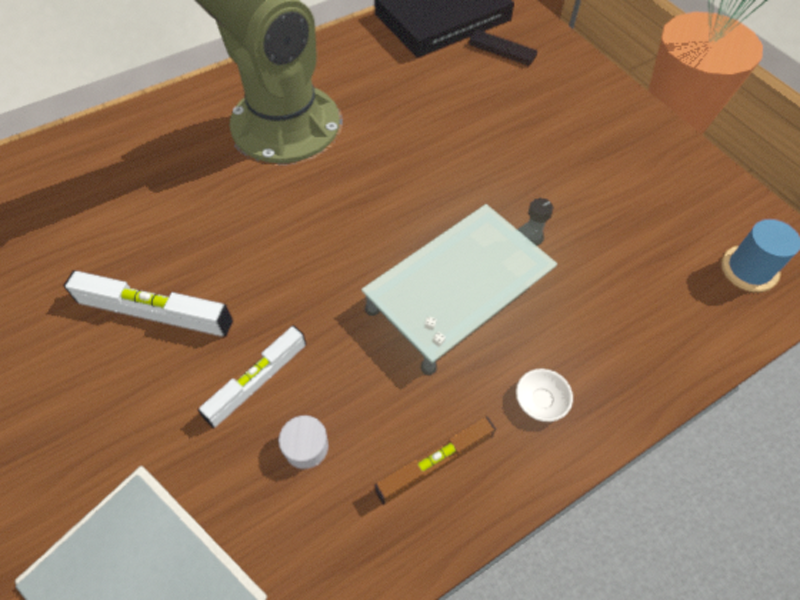

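The top view shows the wanted level (the small white one) with its ends at about (512,352) and (626,321). The glass corners are at (255,273), (426,250), (440,352) and (265,376), the knob is at (229,326), and the dice are at (407,270).

```bash
python3 - <<'E'
from h import *
s=.7
def w(u,v,z): return world("top",u*s,v*s,z)
a=w(512,352,.02);b=w(626,321,.02)
L=[w(*p,.04) for p in((511,348),(514,359),(625,315),(628,327))]
print("lev top corners",np.round(L,4)); c=np.mean(L,0);d=(L[2]+L[3]-L[0]-L[1])/2
print("c",c.round(4),"yaw",np.arctan2(d[1],d[0]),np.linalg.norm(d),"depthpt",world("top",535*s,347*s).round(3))
G=[w(*p,z) for p,z in (((255,273),.057),((426,250),.06),((440,352),.06),((265,376),.057))]
print("glass",np.round(G,4));gc=np.mean(G,0);y=(G[0]+G[3]-G[1]-G[2])/2
print("gc",gc.round(4),"yaw y",np.arctan2(y[1],y[0]),np.linalg.norm(y))
k=w(229,325,.094);print("knob",k.round(4),"pred",(gc+y/np.linalg.norm(y)*.185).round(4),world("top",229*s,325*s).round(3))
for p in((407,262),(407,280)):print("die",w(*p,.076).round(3))
print("dish",w(352,182,.02).round(3),"tin",w(556,255,.045).round(3))
dy=np.arctan2(d[1],d[0])
delta([c[0],c[1],.30],dy+np.pi/2)
E
```

```text
lev top corners [[ 0.4958 -0.2157  0.04  ]
 [ 0.477  -0.2205  0.04  ]
 [ 0.5539 -0.4119  0.04  ]
 [ 0.5331 -0.4162  0.04  ]]
c [ 0.5149 -0.3161  0.04  ] yaw -1.2871224815845403 0.20414592437741297 depthpt [ 0.498 -0.257  0.041]
glass [[ 0.6213  0.2247  0.057 ]
 [ 0.6625 -0.0693  0.06  ]
 [ 0.4864 -0.0935  0.06  ]
 [ 0.4449  0.2007  0.057 ]]
gc [0.5538 0.0657 0.0585] yaw y 1.7106509993647225 0.29701649599681396
knob [0.5263 0.2553 0.094 ] pred [0.528  0.2488 0.0566] [0.526 0.255 0.095]
die [ 0.638 -0.037  0.076]
die [ 0.607 -0.037  0.076]
dish [0.797 0.064 0.02 ] tin [ 0.658 -0.296  0.045]
dpos frac [ 0.8234 -0.3647  0.2084]
drot frac [-8.000e-04  8.000e-04  9.918e-01]
```

```bash
python3 -m jog '[{"delta_pos":[0.8234,-0.3647,0.2],"delta_rot":[0,0,-1],"hand":0},{"delta_pos":[0.8234,-0.3647,0.2],"delta_rot":[0,0,-1],"hand":0},{"delta_pos":[0.8234,-0.3647,0.2],"delta_rot":[0,0,-1],"hand":0},{"delta_pos":[0.8234,-0.3647,0.2],"delta_rot":[0,0,-1],"hand":0},{"delta_pos":[0.8234,-0.3647,0.2],"delta_rot":[0,0,-1],"hand":0},{"delta_pos":[0.8234,-0.3647,0.2],"delta_rot":[0,0,-1],"hand":0},{"delta_pos":[0.8234,-0.3647,0.2],"delta_rot":[0,0,-1],"hand":0},{"delta_pos":[0.8234,-0.3647,0.2],"delta_rot":[0,0,-1],"hand":0},{"delta_pos":[0.8234,-0.3647,0.2],"delta_rot":[0,0,-1],"hand":0},{"delta_pos":[0.8234,-0.3647,0.2],"delta_rot":[0,0,-1],"hand":0}]'
python3 - <<'E'
from h import *
im=grab("wrist"); cv2.imwrite("pics/w1.png",cv2.resize(im,(800,600),interpolation=cv2.INTER_CUBIC))
o=r.get_obs();print(o["q"].round(3));delta([.5149,-.3161,.30],.284)
E
```

```text
time: 1.35
position: [0.5151, -0.3163, 0.304]
tool_rot: [-0.001, 0.605, 0.796, 0.0]
contact_force: [0.3, -1.1, 0.5]
grip_width: 0.0852
finger_force: 0.0
[ 0.904  0.63  -0.649  1.689  0.444  0.976  0.362]
dpos frac [0.001  0.0004 0.0085]
drot frac [-0.0004 -0.0004 -0.0097]
```

View pics/w1.png

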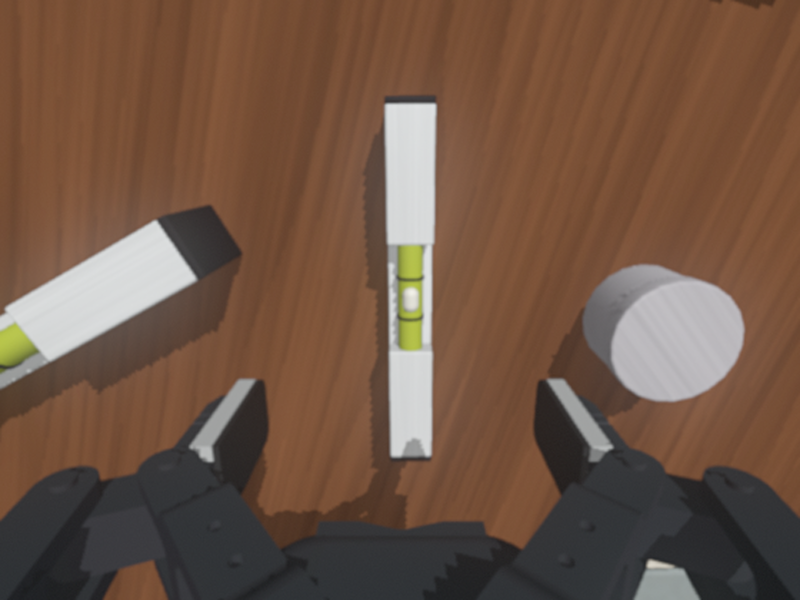

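The wrist view shows the level upright in the picture at x≈411. Its far end is at (411,97) and its near end at (411,459). The gap runs from v≈243 to 350.

```bash
python3 - <<'E'
from h import *
P=[world("wrist",u*.7,v*.7,.04) for u,v in((385,97),(436,97),(389,459),(432,459))]
c=np.mean(P,0);d=(P[2]+P[3]-P[0]-P[1])/2;yw=np.arctan2(d[1],d[0])
print(c.round(4),yw,np.linalg.norm(d), [np.linalg.norm(P[i]-P[i+1]) for i in(0,2)])
for q in((398,243,.04),(398,350,.04)):
  print("gap",((world("wrist",q[0]*.7,q[1]*.7,.04)-c)@d/np.linalg.norm(d)).round(4))
print(world("wrist",.7*396,.7*300).round(4),world("wrist",.7*411,.7*180).round(4))
yy=yw+np.pi/2; delta([c[0],c[1],.174],yy)
E
```

```text
[ 0.5187 -0.3113  0.04  ] -1.292817478400448 0.1995778047879526 [np.float64(0.023970899889680677), np.float64(0.02574087982167416)]
gap -0.0307
gap 0.0291
[ 0.5122 -0.3178  0.0259] [ 0.5019 -0.2515  0.0401]
dpos frac [0.0081 0.0104 0.2605]
drot frac [-0.0004 -0.0004 -0.0059]
```

```bash
python3 -m jog '[{"delta_pos":[0.008,0.0104,0.08],"delta_rot":[0,0,-0.006],"hand":0.3},{"delta_pos":[0.008,0.0104,0.17],"delta_rot":[0,0,-0.006],"hand":0.3},{"delta_pos":[0.008,0.0104,0.23],"delta_rot":[0,0,-0.006],"hand":0.3},{"delta_pos":[0.008,0.0104,0.26],"delta_rot":[0,0,-0.006],"hand":0.3},{"delta_pos":[0.008,0.0104,0.26],"delta_rot":[0,0,-0.006],"hand":0.4},{"delta_pos":[0.008,0.0104,0.26],"delta_rot":[0,0,-0.006],"hand":1},{"delta_pos":[0.008,0.0104,0.26],"delta_rot":[0,0,-0.006],"hand":1},{"delta_pos":[0.008,0.0104,0.26],"delta_rot":[0,0,-0.006],"hand":1},{"delta_pos":[0.008,0.0104,0.26],"delta_rot":[0,0,-0.006],"hand":1},{"delta_pos":[0.008,0.0104,0.26],"delta_rot":[0,0,-0.006],"hand":1}]'
python3 - <<'E'
from h import *
delta([.5187,-.3113,.28],-1.4310+np.pi/2)
E
```

```text
time: 2.65
position: [0.5194, -0.3114, 0.1763]
tool_rot: [0.001, 0.602, 0.799, -0.0]
contact_force: [-1.1, 0.5, 6.1]
grip_width: 0.0228
finger_force: 60.3
dpos frac [ 2.000e-04 -1.100e-03 -2.074e-01]
drot frac [0.001  0.0012 0.0891]
```

```bash
python3 -m jog '[{"delta_pos":[0,0,-0.1],"delta_rot":[0,0,0],"hand":1},{"delta_pos":[0,0,-0.2],"delta_rot":[0,0,0],"hand":1},{"delta_pos":[0,0,-0.3],"delta_rot":[0,0,0.03],"hand":1},{"delta_pos":[0,0,-0.3],"delta_rot":[0,0,0.089],"hand":1},{"delta_pos":[0,0,-0.3],"delta_rot":[0,0,0.089],"hand":1}]'
python3 - <<'E'
from h import *
delta([.5538,.06,.325],-1.4310+np.pi/2)
E
```

```text
time: 3.28
position: [0.5187, -0.3111, 0.3253]
tool_rot: [0.0, 0.656, 0.755, -0.0]
contact_force: [0.1, -0.1, -4.5]
grip_width: 0.0228
finger_force: 59.9
dpos frac [ 7.250e-01  1.737e-01 -1.000e-04]
drot frac [0.0001 0.0007 0.0006]
```

```bash
python3 -m jog '[{"delta_pos":[0.09,0.02,0],"delta_rot":[0,0,0],"hand":1},{"delta_pos":[0.19,0.045,0],"delta_rot":[0,0,0],"hand":1},{"delta_pos":[0.3,0.07,0],"delta_rot":[0,0,0],"hand":1},{"delta_pos":[0.41,0.1,0],"delta_rot":[0,0,0],"hand":1},{"delta_pos":[0.52,0.125,0],"delta_rot":[0,0,0],"hand":1},{"delta_pos":[0.62,0.15,0],"delta_rot":[0,0,0],"hand":1},{"delta_pos":[0.69,0.165,0],"delta_rot":[0,0,0],"hand":1},{"delta_pos":[0.725,0.1737,0],"delta_rot":[0,0,0],"hand":1},{"delta_pos":[0.725,0.1737,0],"delta_rot":[0,0,0],"hand":1}]'
python3 - <<'E'
from h import *
im=grab("wrist"); cv2.imwrite("pics/w2.png",cv2.resize(im,(800,600),interpolation=cv2.INTER_CUBIC))
delta([.5538,.06,.325],-1.4310+np.pi/2);print(r.get_obs()["q"].round(3))
E
```

```text
time: 4.4
position: [0.5542, 0.0605, 0.3242]
tool_rot: [-0.0, 0.655, 0.756, -0.0]
contact_force: [-0.6, -1.3, -2.8]
grip_width: 0.0227
finger_force: 59.9
dpos frac [ 0.0024 -0.0006 -0.0017]
drot frac [-0.0008  0.0006  0.0006]
[ 0.261  0.536 -0.634  1.791  0.384  0.942 -0.396]
```

View pics/w2.png

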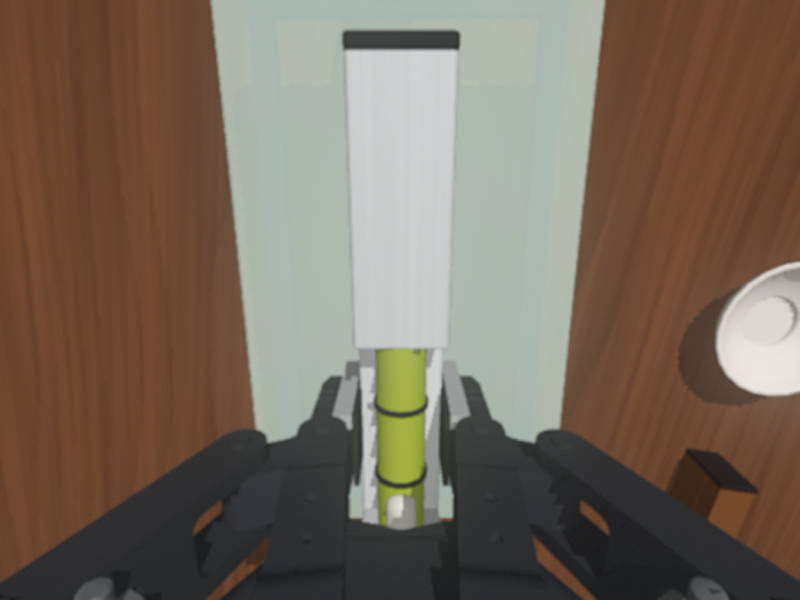

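The level is held straight. The glass's left edge runs from (213,0) to (256,430) and its right edge from (605,0) to (561,430).

```bash
python3 - <<'E'
from h import *
w=lambda u,v,z=.059:world("wrist",u*.7,v*.7,z)
l0,l1,r0,r1=w(213,3),w(256,430),w(605,3),w(561,430)
print(np.round([l0,l1,r0,r1],4))
for a,b in((l0,l1),(r0,r1)): e=a-b;print("yaw",np.arctan2(e[1],e[0]))
u=np.array([np.cos(1.711),np.sin(1.711),0]);n=np.array([u[1],-u[0],0])
print("n coords",[round(float(p@n),4) for p in(l0,l1,r0,r1)],"gc n,u",.5538*n[0]+.0657*n[1],.5538*u[0]+.0657*u[1])
o=r.get_obs();print("tcp n",np.array(o["position"])@n)
# level top ends axis
z=.325-.1763+.04
a=w(344,31,z);b=w(460,31,z);c=w(356,347,z);d=w(448,347,z);e=(a+b-c-d)/2
print("level yaw",np.arctan2(e[1],e[0]),"mid n",((a+b)/2)@n,((c+d)/2)@n,"end u",((a+b)/2)@u-o["position"]@u)
E
```

```text
[[ 0.4505  0.1885  0.059 ]
 [ 0.4804 -0.0282  0.059 ]
 [ 0.6232  0.2134  0.059 ]
 [ 0.658  -0.0023  0.059 ]]
yaw 1.7076713015166616
yaw 1.7303683525981408
n coords [0.4725, 0.4717, 0.6469, 0.6512] gc n,u 0.5575471005200355 -0.012335343598833981
tcp n 0.5570607582553501
level yaw 1.7157877452647945 mid n 0.5564874869868666 0.5568194403800109 end u 0.10212866088955623
```

```bash
python3 -c "
from h import *
delta([.5548,.0692,.240],-1.4300+np.pi/2)"

```

```text
dpos frac [0.0205 0.0042 0.1683]
drot frac [-0.0008  0.0006 -0.    ]
```

```bash
python3 -m jog '[{"delta_pos":[0.02,0.004,0.05],"delta_rot":[0,0,0],"hand":1},{"delta_pos":[0.02,0.004,0.11],"delta_rot":[0,0,0],"hand":1},{"delta_pos":[0.02,0.004,0.15],"delta_rot":[0,0,0],"hand":1},{"delta_pos":[0.02,0.004,0.168],"delta_rot":[0,0,0],"hand":1},{"delta_pos":[0.02,0.004,0.168],"delta_rot":[0,0,0],"hand":1}]'
python3 -m jog '[{"delta_pos":[0,0,0.004],"delta_rot":[0,0,0],"hand":1},{"delta_pos":[0,0,0.004],"delta_rot":[0,0,0],"hand":1}]'
```

```text
time: 5.08
position: [0.555, 0.0688, 0.2404]
tool_rot: [-0.0, 0.656, 0.754, -0.001]
contact_force: [-0.2, 0.0, -3.6]
grip_width: 0.0229
finger_force: 59.9
time: 5.32
position: [0.5551, 0.07, 0.2393]
tool_rot: [0.0, 0.656, 0.755, 0.0]
contact_force: [0.6, -0.2, -3.7]
grip_width: 0.0228
finger_force: 59.9
```

```bash
python3 -m jog '[{"delta_pos":[0,0,0.004],"delta_rot":[0,0,0],"hand":1},{"delta_pos":[0,0,0.004],"delta_rot":[0,0,0],"hand":1}]'
python3 -m jog '[{"delta_pos":[0,0,0.004],"delta_rot":[0,0,0],"hand":1},{"delta_pos":[0,0,0.004],"delta_rot":[0,0,0],"hand":1}]'
```

```text
time: 5.58
position: [0.5548, 0.0702, 0.2367]
tool_rot: [0.0, 0.656, 0.755, -0.0]
contact_force: [0.2, -0.5, -2.8]
grip_width: 0.0231
finger_force: 59.9
time: 5.82
position: [0.555, 0.0703, 0.2349]
tool_rot: [0.0, 0.656, 0.755, 0.0]
contact_force: [-0.7, 0.4, 0.6]
grip_width: 0.0227
finger_force: 60.6
```

```bash
python3 -m jog '[{"delta_pos":[0,0,0.001],"delta_rot":[0,0,0],"hand":1},{"delta_pos":[0,0,0.001],"delta_rot":[0,0,0],"hand":0.85},{"delta_pos":[0,0,0.001],"delta_rot":[0,0,0],"hand":0.6},{"delta_pos":[0,0,0.001],"delta_rot":[0,0,0],"hand":0.3},{"delta_pos":[0,0,0.001],"delta_rot":[0,0,0],"hand":0.3}]'
python3 -m jog '[{"delta_pos":[0,0,-0.08],"delta_rot":[0,0,0],"hand":0.3},{"delta_pos":[0,0,-0.18],"delta_rot":[0,0,0],"hand":0},{"delta_pos":[0,0,-0.22],"delta_rot":[0,0,0],"hand":0},{"delta_pos":[0,0,-0.22],"delta_rot":[0,0,0],"hand":0},{"delta_pos":[0,0,-0.22],"delta_rot":[0,0,0],"hand":0}]'
python3 - <<'E'
from h import *
im=grab("wrist"); grab("top");cv2.imwrite("pics/w3.png",cv2.resize(im,(800,600),interpolation=cv2.INTER_CUBIC))
E
```

```text
time: 6.45
position: [0.5549, 0.07, 0.2341]
tool_rot: [-0.0, 0.656, 0.755, 0.0]
contact_force: [0.2, 1.1, -0.3]
grip_width: 0.0597
finger_force: 0.0
time: 7.08
position: [0.5546, 0.0698, 0.3432]
tool_rot: [-0.0, 0.656, 0.755, -0.001]
contact_force: [-0.4, 0.3, -1.6]
grip_width: 0.0855
finger_force: 0.0
```

View pics/w3.png

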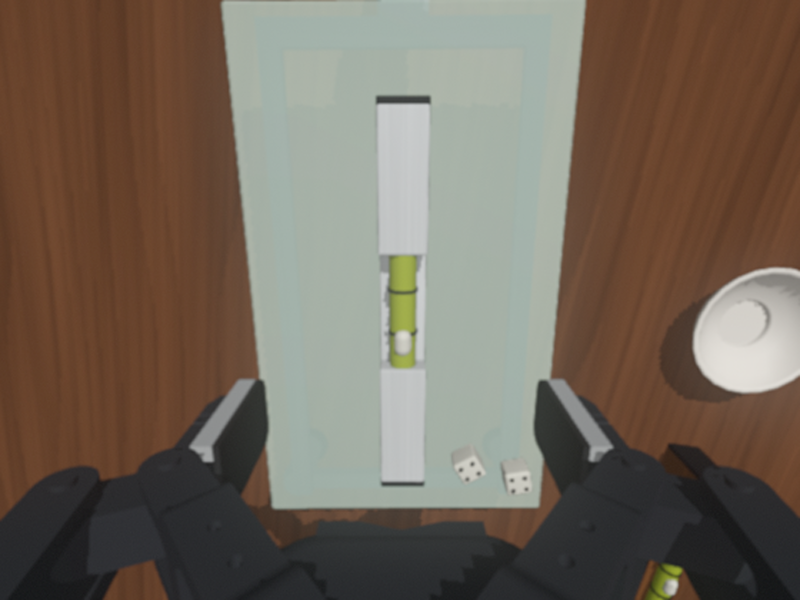

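The level stands on the glass with its ends at v=97 and 485. The glass spans v≈2 to 508, and the bubble is at (402,343), past the near line (332), on the hinge side.

```bash
python3 - <<'E'
from h import *
w=lambda u,v,z:world("wrist",u*.7,v*.7,z)
G=[w(223,3,.055),w(584,1,.055),w(273,508,.0595),w(540,508,.0595)];L=[w(376,97,.097),w(430,97,.097),w(382,485,.099),w(424,485,.099)]
u=(G[0]+G[1]-G[2]-G[3])/2;print("glass len",np.linalg.norm(u),"yaw",np.arctan2(u[1],u[0]));u/=np.linalg.norm(u);n=np.array([u[1],-u[0],0])
e=(L[0]+L[1]-L[2]-L[3])/2;gc=np.mean(G,0);lc=np.mean(L,0);print("lev len",np.linalg.norm(e),"yaw",np.arctan2(e[1],e[0]))
print("gc",gc.round(4),"lc",lc.round(4),"off u,n",(lc-gc)@u,(lc-gc)@n)
l1,l2,b=[w(402,v,.091) for v in(291,332,343)]
print("lines sep",(l1-l2)@u,"bubble (towards knob +)",(b-(l1+l2)/2)@u)
k=gc+u*.185;print("knob pred",k.round(4))
# knob from top by dark blob near
f=np.load("last_top.npz");im=f["im"];d=f["d"]
P=[]
for v in range(210,245):
  for uu in range(140,185):
    if im[v,uu].max()<70:
      p=world("top",uu,v)
      if p[2]>.085: P.append(p)
P=np.array(P);print(len(P),P.mean(0).round(4),P.min(0).round(4),P.max(0).round(4))
E
```

```text
glass len 0.2975959514096055 yaw 1.720770170040715
lev len 0.19985566571538008 yaw 1.713543699408407
gc [0.5564 0.0696 0.0572] lc [0.5548 0.0711 0.098 ] off u,n 0.0011116702409597618 -0.0013798616841425872
lines sep 0.02217815029680456 bubble (towards knob +) -0.017253150621756426
knob pred [0.5288 0.2525 0.0545]
218 [0.5251 0.2561 0.0937] [0.5066 0.2386 0.085 ] [0.5445 0.2766 0.0968]
```

```bash
python3 -c "
from h import *
delta([.5268,.2545,.31],-1.43+np.pi/2)"

```

```text
dpos frac [ 0.3734 -0.0032  0.0658]
drot frac [-0.0014 -0.     -0.0002]
```

```bash
python3 -m jog '[{"delta_pos":[0.1,0,0.02],"delta_rot":[0,0,-0.1],"hand":0},{"delta_pos":[0.2,0,0.04],"delta_rot":[0,0,-0.2],"hand":0},{"delta_pos":[0.3,-0.002,0.06],"delta_rot":[0,0,-0.3],"hand":0},{"delta_pos":[0.373,-0.003,0.066],"delta_rot":[0,0,-0.4],"hand":0},{"delta_pos":[0.373,-0.003,0.066],"delta_rot":[0,0,-0.5],"hand":0},{"delta_pos":[0.373,-0.003,0.066],"delta_rot":[0,0,-0.5],"hand":0},{"delta_pos":[0.373,-0.003,0.066],"delta_rot":[0,0,-0.5],"hand":0}]'
python3 - <<'E'
from h import *
im=grab("wrist"); cv2.imwrite("pics/w4.png",cv2.resize(im,(800,600),interpolation=cv2.INTER_CUBIC))
print(r.get_obs()["q"].round(3));delta([.5268,.2545,.24])
E
```

```text
time: 8.05
position: [0.5275, 0.2539, 0.3105]
tool_rot: [-0.0, 0.319, 0.948, -0.0]
contact_force: [-0.1, -0.8, -0.9]
grip_width: 0.0853
finger_force: 0.0
[ 0.01   0.642 -0.827  1.732  0.546  1.014 -0.095]
dpos frac [0.0019 0.0003 0.1416]
```

View pics/w4.png

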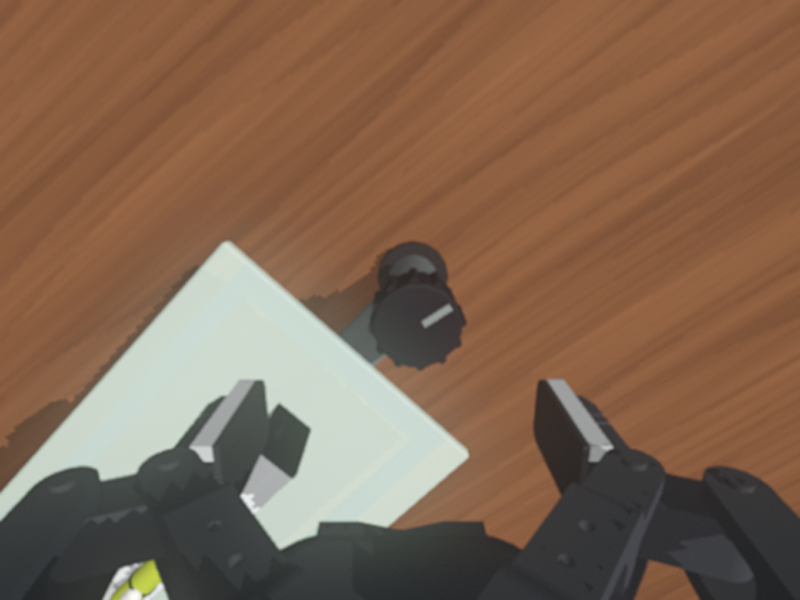

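The knob's top is centred at about (418,326), with its white mark at (437,316). The level and the dice are clear of the fingers.

```bash
python3 -c "
from h import *
k=world('wrist',418*.7,326*.7,.094);print(k)
delta([k[0],k[1],.241])"

```

```text
[0.52687677 0.26397432 0.094     ]
dpos frac [0.0132 0.0155 0.1396]
```

```bash
python3 - <<'E'
from h import *
grab("wrist");grab("top")
for n,(u0,u1,v0,v1) in {"wrist":(250,335,160,270),"top":(140,185,205,245)}.items():
    f=np.load(f"last_{n}.npz");im=f["im"]
    P=[world(n,u,v) for v in range(v0,v1) for u in range(u0,u1) if im[v,u].max()<90]
    P=np.array(P);P=P[(P[:,2]>.088)&(P[:,2]<.1)]
    print(n,len(P),P.mean(0).round(4),P.min(0).round(4),P.max(0).round(4))
print(r.get_obs()["position"])
E
```

```text
wrist 3010 [0.5251 0.2638 0.0936] [0.5051 0.2418 0.088 ] [0.5481 0.2833 0.0948]<stdin>:7: RuntimeWarning: Mean of empty slice.
  ret = um.true_divide(
Traceback (most recent call last):
ValueError: zero-size array to reduction operation minimum which has no identity
```

```bash
python3 - <<'E'
from h import *
a=world("wrist",227*.7,242*.7,.054);b=world("wrist",468*.7,455*.7,.054);print(a,b,np.linalg.norm(a-b),(a+b)/2)
m=(a+b)/2;u=np.array([-.145,.9894,0]);print("knob",m+.035*u,"mid",m-.15*u)
print(r.get_obs()["position"])
E
```

```text
[0.44667435 0.20677581 0.054     ] [0.6214947  0.23188011 0.054     ] 0.1766136423444084 [0.53408452 0.21932796 0.054     ]
knob [0.52900952 0.25395696 0.054     ] mid [0.55583452 0.07091796 0.054     ]
[0.52747455 0.25398577 0.31112471]
```

```bash
python3 -m jog '[{"delta_pos":[0.0135,0.014,0.03],"delta_rot":[0,0,0],"hand":0},{"delta_pos":[0.0135,0.014,0.08],"delta_rot":[0,0,0],"hand":0},{"delta_pos":[0.0135,0.014,0.12],"delta_rot":[0,0,0],"hand":0},{"delta_pos":[0.0135,0.014,0.14],"delta_rot":[0,0,0],"hand":0},{"delta_pos":[0.0135,0.014,0.14],"delta_rot":[0,0,0],"hand":0.3},{"delta_pos":[0.0135,0.014,0.14],"delta_rot":[0,0,0],"hand":0.5},{"delta_pos":[0.0135,0.014,0.14],"delta_rot":[0,0,0],"hand":1},{"delta_pos":[0.0135,0.014,0.14],"delta_rot":[0,0,0],"hand":1},{"delta_pos":[0.0135,0.014,0.14],"delta_rot":[0,0,0],"hand":1}]'
python3 - <<'E'
from h import *
im=grab("wrist"); cv2.imwrite("pics/w5.png",cv2.resize(im,(800,600),interpolation=cv2.INTER_CUBIC))
E
```

```text
time: 9.32
position: [0.5258, 0.2639, 0.2424]
tool_rot: [0.0, 0.317, 0.948, -0.0]
contact_force: [-3.0, -2.6, 6.7]
grip_width: 0.0385
finger_force: 60.0
```

View pics/w5.png

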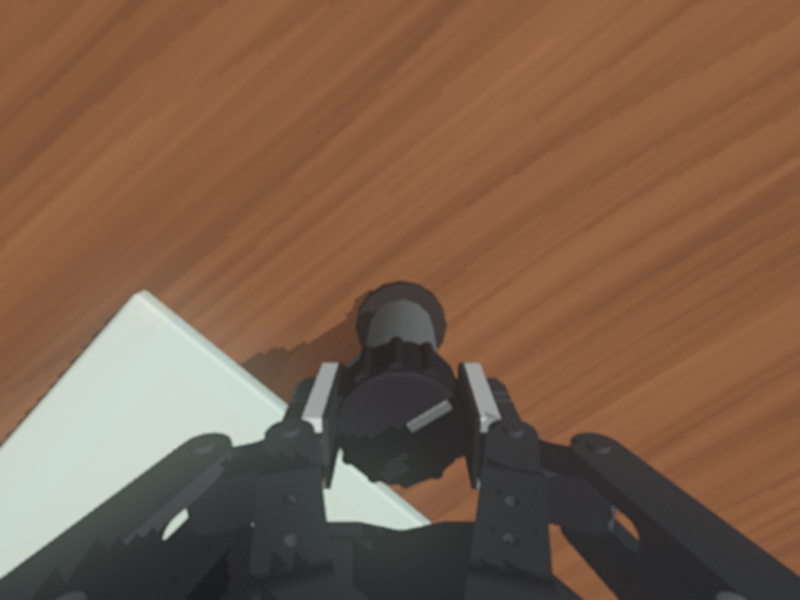

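```bash
python3 -m jog '[{"delta_pos":[0,0,0],"delta_rot":[0,0,0.09],"hand":1},{"delta_pos":[0,0,0],"delta_rot":[0,0,0.18],"hand":1},{"delta_pos":[0,0,0],"delta_rot":[0,0,0.27],"hand":1},{"delta_pos":[0,0,0],"delta_rot":[0,0,0.36],"hand":1},{"delta_pos":[0,0,0],"delta_rot":[0,0,0.45],"hand":1},{"delta_pos":[0,0,0],"delta_rot":[0,0,0.54],"hand":1},{"delta_pos":[0,0,0],"delta_rot":[0,0,0.63],"hand":1},{"delta_pos":[0,0,0],"delta_rot":[0,0,0.72],"hand":1},{"delta_pos":[0,0,0],"delta_rot":[0,0,0.8],"hand":1},{"delta_pos":[0,0,0],"delta_rot":[0,0,0.85],"hand":1}]'
python3 -m jog '[{"delta_pos":[0,0,0],"delta_rot":[0,0,0],"hand":1},{"delta_pos":[0,0,0],"delta_rot":[0,0,0],"hand":1},{"delta_pos":[0,0,0],"delta_rot":[0,0,0],"hand":1},{"delta_pos":[0,0,0],"delta_rot":[0,0,0],"hand":1},{"delta_pos":[0,0,0],"delta_rot":[0,0,0],"hand":1},{"delta_pos":[0,0,0],"delta_rot":[0,0,0],"hand":1},{"delta_pos":[0,0,0],"delta_rot":[0,0,0],"hand":1},{"delta_pos":[0,0,0],"delta_rot":[0,0,0],"hand":1},{"delta_pos":[0,0,0],"delta_rot":[0,0,0],"hand":1},{"delta_pos":[0,0,0],"delta_rot":[0,0,0],"hand":1}]'
python3 - <<'E'
from h import *
a=grab("wrist");t=grab("top");s=grab("scene")
# crops: scene around glass, top around glass, wrist
s2=cv2.resize(s[130:270,250:400],(400,373),interpolation=cv2.INTER_CUBIC)
t2=cv2.resize(t[165:275,150:320],(400,259),interpolation=cv2.INTER_CUBIC)
w=cv2.resize(a,(400,300))
C=np.zeros((600,800,3),np.uint8);C[:373,:400]=s2;C[:259,400:]=t2;C[300:600,400:]=w
cv2.imwrite("pics/m6.png",C);print(r.get_obs()["q"].round(3))
E
```

```text
time: 10.62
position: [0.5277, 0.2643, 0.2425]
tool_rot: [0.001, 0.837, 0.547, 0.002]
contact_force: [5.2, 0.3, -0.7]
grip_width: 0.0384
finger_force: 60.4
time: 11.88
position: [0.5277, 0.2642, 0.2425]
tool_rot: [0.0, 0.836, 0.548, 0.002]
contact_force: [4.9, -0.5, 0.1]
grip_width: 0.0382
finger_force: 60.6
[-0.259  0.643 -0.394  1.794  0.34   0.767 -1.239]
```

View pics/m6.png

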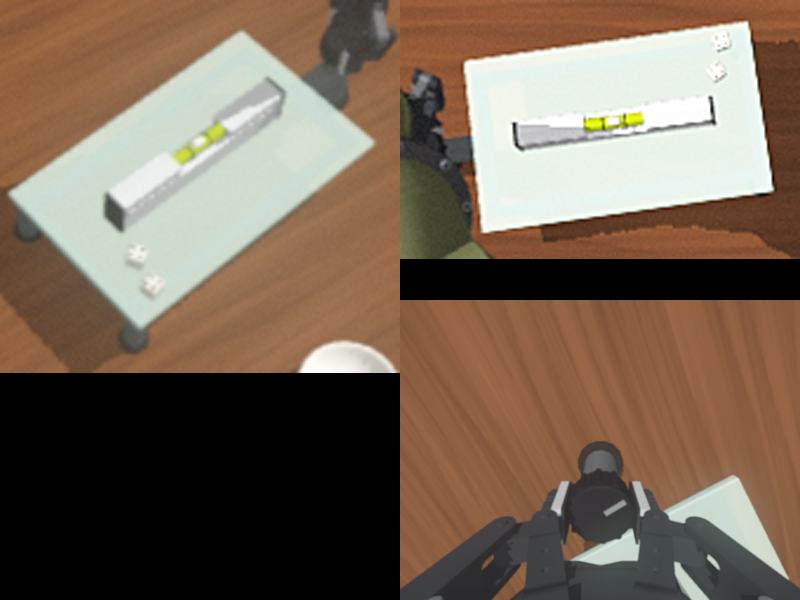

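The bubble now looks roughly central in both fixed views, and the knob turned with the fingers. I'll measure it from the profile along the tube.

```bash
cat > bub.py <<'E'
from h import *
def proj(n,P):
    f=np.load(f"last_{n}.npz");T=f["T"];K=f["K"];p=T[:3,:3].T@(np.array(P)-T[:3,3]);s=np.array([p[0],-p[1]])/-p[2];s=s*(1+float(f["k1"])*(s@s));return K[0,0]*s[0]+K[0,2],K[1,1]*s[1]+K[1,2]
def prof(n,roi):
    im=np.load(f"last_{n}.npz")["im"].astype(float);u0,u1,v0,v1=roi
    sub=im[v0:v1,u0:u1];m=(sub[...,2]-sub[...,0]>60)&(sub[...,1]-sub[...,0]>60)&(sub[...,1]>sub[...,2]*.85)
    v,u=np.nonzero(m);c=np.array([u.mean()+u0,v.mean()+v0]);X=np.c_[u+u0,v+v0]-c
    ax=np.linalg.svd(X,full_matrices=False)[2][0];t=X@ax
    lo,hi=t.min()-.5,t.max()+.5;print(n,"c",c.round(1),"axis",ax.round(3),"len px",round(hi-lo,1))
    pc=c+ax*(lo+hi)/2;nn=np.array([-ax[1],ax[0]])
    out=[]
    for mm in range(-32,33,2):
        q=[pc+ax*mm/60*(hi-lo)+nn*k for k in(-1,-.5,0,.5,1)]
        col=np.mean([cv2.remap(im.astype(np.float32),np.float32([[a[0]]]),np.float32([[a[1]]]),cv2.INTER_LINEAR)[0,0] for a in q],0)
        out.append((mm,int(col[0]),int(col[1])))
    print("mm:(blue,green)",out)
if __name__=="__main__":
    prof("top",(225,260,205,230));prof("scene",(310,345,170,195))
E
python3 bub.py
```

```text
top c [240.1 216.3] axis [-0.992  0.123] len px 25.6
mm:(blue,green) [(-32, 229, 250), (-30, 146, 238), (-28, 30, 236), (-26, 10, 239), (-24, 15, 238), (-22, 19, 238), (-20, 19, 238), (-18, 19, 241), (-16, 18, 245), (-14, 16, 235), (-12, 38, 156), (-10, 30, 197), (-8, 95, 200), (-6, 186, 219), (-4, 242, 246), (-2, 242, 247), (0, 240, 248), (2, 240, 250), (4, 217, 250), (6, 133, 250), (8, 54, 217), (10, 31, 159), (12, 22, 225), (14, 15, 242), (16, 16, 242), (18, 21, 242), (20, 24, 242), (22, 23, 242), (24, 20, 234), (26, 8, 228), (28, 37, 192), (30, 175, 218), (32, 236, 235)]
scene c [324.6 183.6] axis [-0.815  0.579] len px 22.6
mm:(blue,green) [(-32, 224, 231), (-30, 182, 215), (-28, 124, 208), (-26, 81, 211), (-24, 68, 216), (-22, 66, 217), (-20, 65, 217), (-18, 67, 217), (-16, 68, 215), (-14, 73, 204), (-12, 77, 191), (-10, 83, 197), (-8, 109, 214), (-6, 159, 227), (-4, 188, 233), (-2, 192, 232), (0, 193, 230), (2, 188, 225), (4, 171, 216), (6, 139, 209), (8, 104, 202), (10, 86, 188), (12, 79, 188), (14, 71, 203), (16, 66, 214), (18, 68, 218), (20, 65, 218), (22, 67, 218), (24, 70, 218), (26, 87, 220), (28, 139, 225), (30, 198, 233), (32, 229, 238)]
```

The bubble is within about 0.5 mm of centre, so I'll release the knob and retreat.

```bash
python3 -m jog '[{"delta_pos":[0,0,0],"delta_rot":[0,0,0],"hand":0.4},{"delta_pos":[0,0,0],"delta_rot":[0,0,0],"hand":0.2},{"delta_pos":[0,0,0],"delta_rot":[0,0,0],"hand":0.1},{"delta_pos":[0,0,-0.03],"delta_rot":[0,0,0],"hand":0.1},{"delta_pos":[0,0,-0.1],"delta_rot":[0,0,0],"hand":0.1},{"delta_pos":[0,0,-0.16],"delta_rot":[0,0,0],"hand":0.5},{"delta_pos":[0,0,-0.16],"delta_rot":[0,0,0],"hand":1},{"delta_pos":[0,0,-0.16],"delta_rot":[0,0,0],"hand":1}]'
python3 -c "
from h import *
delta([.5612,.0256,.323],-1.43+np.pi/2)"
```

```text
time: 13.02
position: [0.5259, 0.2641, 0.3214]
tool_rot: [0.0, 0.836, 0.549, 0.0]
contact_force: [0.2, 0.6, 0.5]
grip_width: 0.0222
finger_force: 0.0
dpos frac [-0.4094  0.2546 -0.0032]
drot frac [ 1.000e-04  1.000e-04 -3.503e-01]
```

```bash
python3 -m jog '[{"delta_pos":[-0.07,0.045,0],"delta_rot":[0,0,-0.06],"hand":1},{"delta_pos":[-0.16,0.1,0],"delta_rot":[0,0,-0.14],"hand":1},{"delta_pos":[-0.25,0.155,0],"delta_rot":[0,0,-0.22],"hand":1},{"delta_pos":[-0.33,0.205,0],"delta_rot":[0,0,-0.3],"hand":1},{"delta_pos":[-0.39,0.24,0],"delta_rot":[0,0,-0.35],"hand":1},{"delta_pos":[-0.409,0.2546,0],"delta_rot":[0,0,-0.35],"hand":1},{"delta_pos":[-0.409,0.2546,0],"delta_rot":[0,0,-0.35],"hand":1},{"delta_pos":[-0.409,0.2546,0],"delta_rot":[0,0,-0.35],"hand":1}]'
python3 - <<'E'
from h import *
im=grab("wrist");grab("scene"); cv2.imwrite("pics/w7.png",cv2.resize(im,(800,600),interpolation=cv2.INTER_CUBIC))
delta([.5612,.0256,.278],-1.43+np.pi/2);print(r.get_obs()["contact_force"])
E
python3 -c "
from bub import *
prof('scene',(310,345,170,195))"
```

```text
time: 14.02
position: [0.5612, 0.0279, 0.3211]
tool_rot: [-0.0, 0.655, 0.756, 0.0]
contact_force: [0.5, 0.7, 0.3]
grip_width: -0.0
finger_force: 0.0
dpos frac [-0.0044 -0.0008  0.0866]
drot frac [ 0.0001 -0.0005  0.0012]
[-0.14004624  0.50584092 -0.10536152]
scene c [324.4 183.8] axis [-0.83   0.558] len px 22.6
mm:(blue,green) [(-32, 210, 218), (-30, 166, 200), (-28, 113, 195), (-26, 77, 200), (-24, 66, 205), (-22, 65, 207), (-20, 66, 210), (-18, 65, 213), (-16, 64, 212), (-14, 68, 201), (-12, 71, 189), (-10, 75, 195), (-8, 102, 211), (-6, 148, 224), (-4, 178, 228), (-2, 185, 228), (0, 187, 228), (2, 184, 223), (4, 167, 214), (6, 134, 208), (8, 102, 201), (10, 83, 187), (12, 75, 187), (14, 70, 203), (16, 65, 215), (18, 64, 217), (20, 61, 217), (22, 64, 218), (24, 68, 218), (26, 86, 220), (28, 136, 224), (30, 195, 231), (32, 227, 237)]
```

View pics/w7.png

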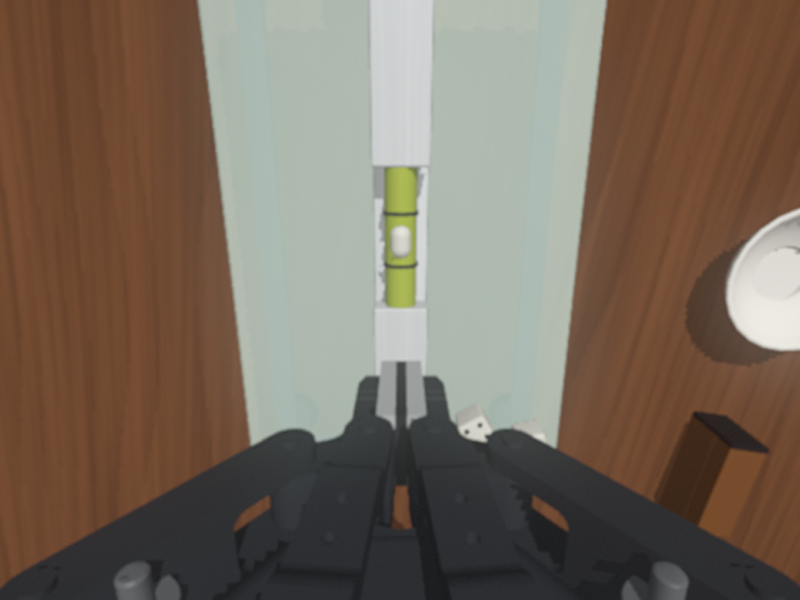

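The bubble sits at v≈241 between the lines at 213 and 265. The closed fingers are over the block on the hinge side of the gap, so I can start pressing.

```bash
python3 -m jog '[{"delta_pos":[-0.004,-0.001,0.03],"delta_rot":[0,0,0],"hand":1},{"delta_pos":[-0.004,-0.001,0.06],"delta_rot":[0,0,0],"hand":1},{"delta_pos":[-0.004,-0.001,0.08],"delta_rot":[0,0,0],"hand":1},{"delta_pos":[-0.004,-0.001,0.086],"delta_rot":[0,0,0],"hand":1},{"delta_pos":[-0.004,-0.001,0.086],"delta_rot":[0,0,0],"hand":1}]'
python3 -m jog '[{"delta_pos":[0,0,0.002],"delta_rot":[0,0,0],"hand":1},{"delta_pos":[0,0,0.006],"delta_rot":[0,0,0],"hand":1},{"delta_pos":[0,0,0.006],"delta_rot":[0,0,0],"hand":1}]'
```

```text
time: 14.75
position: [0.5613, 0.024, 0.278]
tool_rot: [-0.0, 0.656, 0.755, -0.0]
contact_force: [0.2, 0.9, 0.4]
grip_width: -0.0001
finger_force: 0.0
time: 15.12
position: [0.5613, 0.0238, 0.2752]
tool_rot: [0.0, 0.656, 0.755, 0.0]
contact_force: [-0.4, 0.1, -0.4]
grip_width: 0.0
finger_force: 0.0
```

```bash
python3 -m jog '[{"delta_pos":[0,0,0.002],"delta_rot":[0,0,0],"hand":1},{"delta_pos":[0,0,0.003],"delta_rot":[0,0,0],"hand":1},{"delta_pos":[0,0,0.003],"delta_rot":[0,0,0],"hand":1}]'
python3 -m jog '[{"delta_pos":[0,0,0.001],"delta_rot":[0,0,0],"hand":1},{"delta_pos":[0,0,0.002],"delta_rot":[0,0,0],"hand":1},{"delta_pos":[0,0,0.002],"delta_rot":[0,0,0],"hand":1}]'
```

```text
time: 15.5
position: [0.5613, 0.0239, 0.2737]
tool_rot: [-0.0, 0.656, 0.755, -0.0]
contact_force: [-0.7, -1.3, -0.7]
grip_width: -0.0001
finger_force: 0.0
time: 15.88
position: [0.5612, 0.024, 0.2735]
tool_rot: [0.0, 0.656, 0.755, 0.0]
contact_force: [-2.7, -0.1, 8.0]
grip_width: -0.0001
finger_force: 3.8
```

```bash
python3 -m jog '[{"delta_pos":[0,0,0.001],"delta_rot":[0,0,0],"hand":1},{"delta_pos":[0,0,0.001],"delta_rot":[0,0,0],"hand":1},{"delta_pos":[0,0,0.001],"delta_rot":[0,0,0],"hand":1},{"delta_pos":[0,0,0.001],"delta_rot":[0,0,0],"hand":1},{"delta_pos":[0,0,0.001],"delta_rot":[0,0,0],"hand":1},{"delta_pos":[0,0,0.001],"delta_rot":[0,0,0],"hand":1},{"delta_pos":[0,0,0.001],"delta_rot":[0,0,0],"hand":1},{"delta_pos":[0,0,0.001],"delta_rot":[0,0,0],"hand":1},{"delta_pos":[0,0,0.001],"delta_rot":[0,0,0],"hand":1},{"delta_pos":[0,0,0.001],"delta_rot":[0,0,0],"hand":1}]'
python3 -m jog '[{"delta_pos":[0,0,0],"delta_rot":[0,0,0],"hand":1},{"delta_pos":[0,0,0],"delta_rot":[0,0,0],"hand":1},{"delta_pos":[0,0,0],"delta_rot":[0,0,0],"hand":1},{"delta_pos":[0,0,0],"delta_rot":[0,0,0],"hand":1}]'
python3 - <<'E'
from h import *
a=grab("wrist");s=grab("scene");s2=cv2.resize(s[130:270,250:400],(400,373),interpolation=cv2.INTER_CUBIC)
C=np.zeros((400,800,3),np.uint8);C[:373,:400]=s2;C[:300,400:]=cv2.resize(a,(400,300));cv2.imwrite("pics/m8.png",C)
E
```

```text
time: 17.12
position: [0.5612, 0.024, 0.2734]
tool_rot: [0.001, 0.656, 0.755, 0.0]
contact_force: [-3.8, -1.1, 12.6]
grip_width: 0.0001
finger_force: 6.0
time: 17.62
position: [0.5612, 0.024, 0.2734]
tool_rot: [0.001, 0.656, 0.755, 0.0]
contact_force: [-3.3, -1.2, 12.7]
grip_width: 0.0002
finger_force: 6.0
```

View pics/m8.png

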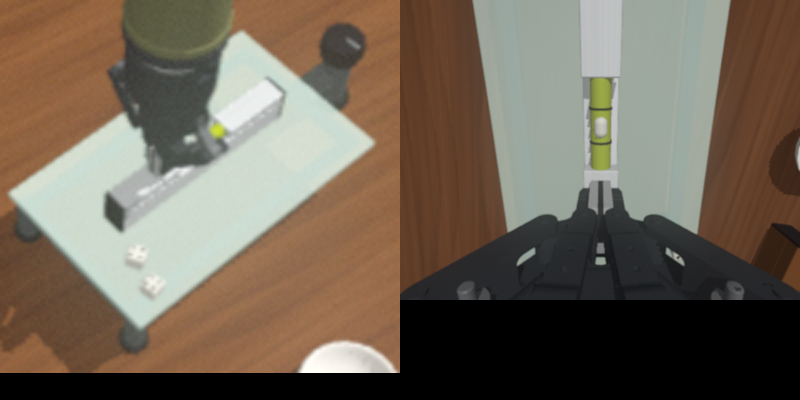

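The bubble at (600,126) is still between its lines at 108 and 142. The fingers press the block beside the gap with about 12.7 N, and the dice and the dish have not moved.

```bash
python3 -c "
from cell import r
print(r.sign_off())"
```

```text
the job is handed in; nothing more can be done
None
```

The job is handed in at about 17.7 s: the level sits on the middle of the glass along the shelf, the knob is turned so the bubble is between its lines, and the fingers finish pressing it down with about 13 N; the dish, tin and dice were left alone.

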